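Set the coffee machine to the cup that stands under its spout

TASK

A cup is standing under the spout of the black coffee machine: either the large green mug or the small white espresso cup; the other one waits on the wooden board. Push the orange size slide on top of the machine all the way to the stop for that cup (front end, above the spout, for the large mug; rear end, next to the green button, for the small cup), and only then press the green brew button right down and let it come up again. Leave both cups standing where they are.

Things in the scene. Friction and masses are not known exactly. Their poses are not given: they have to be found in the camera images.
- machine: Black coffee machine, grey top, fixed, 350 mm long with its drip tray (x), 130 mm wide (y), flat top at 240 mm. Origin: under the machine, mid-width. Own axes: x points to the rear, so the front with the spout looks to -x; z up. The head with the spout covers x -155 to -40 mm, the round drip tray (132 mm wide) is at x -130 mm, the rear end is at x +155 mm.
- size_slide (a joint): Travel of the orange size slide in m: 0 = rear stop (small cup picture, next to the green button), 0.090 = front stop (large cup picture, above the spout). It moves along the machine's own -x as the value grows, stays where it is left and takes about 2 to 3 N to push.
- slide_top (a point): Centre of the top face of the orange slide grip, 283 mm above the counter. The grip is an upright block 20 mm along the travel, 50 mm across and 36 mm tall; it stands on an aluminium track whose top is 246 mm above the counter, 136 mm long and 36 mm wide. In the machine's own frame the grip centre is at x = 0 at the rear stop and x = -90 mm at the front stop, y = 0.
- brew (a joint): Travel of the green brew button in m: 0 = up, 0.008 = fully down. Sprung: about 5 N holds it fully down; it comes up when released.
- brew_top (a point): Centre of the top face of the round green brew button, 36 mm in diameter, on the machine's top at its own x = +118 mm, y = 0. It is pressed straight down by 8 mm.
- tray (a point): Point on the drip tray straight under the spout, 25 mm above the counter, where the cup to be filled stands.
- mug: Large green mug, 80 mm in diameter, 95 mm tall, with a handle. Origin: centre of its underside. It stands either under the spout or on the wooden board.
- espresso: Small white espresso cup, 62 mm in diameter, 56 mm tall, with a handle. Origin: centre of its underside. It stands in the other of the two places.
- board: Wooden board, fixed, 170 x 170 mm, 25 mm thick, on which the cup not in use stands. Origin: centre of its underside.
Mind the look-alikes: they are no part of the job. What is meant by the espresso is not red, and is the larger of those in its own colour.

How it is judged (in metres and radians):
On the way, in this order (a step that is already met when the one before it is completed fails the run):
1. the size slide is at the stop that belongs to the cup under the spout (((horizontal distance between mug and tray below 0.045 m and value of joint size_slide above 0.084 m) or (horizontal distance between espresso and tray below 0.045 m and value of joint size_slide below 0.006 m))), for 0.2 s.
2. the brew button is pressed down (5.5 mm or more of its 8 mm) (value of joint brew above 0.0055 m), for 0.05 s.
At the end, for the whole second after the job is handed in: The slide is within 6 mm of the stop that belongs to the cup under the spout (front for the large mug, rear for the small cup), the brew button has been pressed after that and is up again (under 2 mm), and both cups stand upright and at rest (((horizontal distance between mug and tray below 0.045 m and value of joint size_slide above 0.084 m) or (horizontal distance between espresso and tray below 0.045 m and value of joint size_slide below 0.006 m)) and value of joint brew below 0.002 m and angle between each of mug, espresso's own z axis and vertical below 0.15 rad and linear speed of each of mug, espresso below 0.02 m/s); the robot touches nothing.
It fails at once if the brew button is pressed (over 4 mm) while the slide is not at the right stop (value of joint brew above 0.004 m and not ((horizontal distance between mug and tray below 0.045 m and value of joint size_slide above 0.084 m) or (horizontal distance between espresso and tray below 0.045 m and value of joint size_slide below 0.006 m))).
It fails at once if a cup is moved by more than 30 mm or tipped (distance of any of mug, espresso from where it was at the start of the episode above 0.03 m or angle between any of mug, espresso's own z axis and vertical above 0.4 rad).
It also fails if it takes over 38 s, if anything falls off the work surface, if the arm or the gripper's body presses on something with over 40 N, if the wrist force passes 120 N, or if a joint passes its speed limit or range.

ROBOT

A 7-joint arm with a two-finger parallel gripper is mounted at the origin on the work surface. World frame = base frame: x ahead of the robot, y to its left, z up, the work surface at z = 0. Lengths are in mm, angles in rad, forces in N, time in s.
With the tool pointing down it reaches from about 400 to 850 mm from the base axis. Payload 4.5 kg.
Tool frame: the origin (TCP) lies at the very end of the fingers, on their centre line; the grasp point (between the pads) lies 19 mm behind it; z points along the fingers, y is the line along which they close (so a half turn about z gives the same grasp; the last joint's range is limited). The gripper opens to 85 mm and grips with 20 to 120 N. Pads are 22 mm wide; open, the fingers measure 114 mm over their backs; the gripper's body (76 mm by 85 mm) begins 54 mm behind the grasp point. The pads swing forward as they close: fully open they stand 13 mm farther back than shut.
Start: joints at [1.309, 0.689, -0.195, 1.565, 0.157, 0.902, -0.215], TCP at [182.22, -597.871, 231.317] pointing down, gripper open.
Joint ranges: [-3.01, 3.01], [-0.46, 2.08], [-1.47, 1.51], [0.13, 2.56], [-1, 4.14], [0.04, 2.09], [-2.66, 2.66]. Speed limits (rad/s): [2.57, 2.57, 3.14, 3.14, 3.14, 3.14, 3.14].

INTERFACE

Orientations are given as a unit quaternion [x, y, z, w].
In Python, from cell import robot, optics, order gives the robot as it stands.
- The arm moves only by the shell command python3 -m jog 'ROWS' [FORCE]. ROWS is JSON, a list of rows, each an object with "xyz": the shift along the tool's x, y, z in m, a list of three; "roll": the turn about the tool's z in rad; "gripper": the opening, from 0 (shut) to 1 (fully open). In form: [{"xyz": [x, y, z], "roll": roll, "gripper": gripper}, ...]. A call has 1 to 12 rows; each row is the pose to reach, as a shift and turn from the pose commanded when the call began, along the tool's axes at that moment; what a row does not reach only later rows make up. A row lasts 1/12 s, in which the tool goes at most 41.7 mm and 7.16 degrees, less where a joint would pass 70% of its speed; a pose out of reach is approached as far as the arm can. A call with a gripper value outside its range is refused whole. The fingers move at their own pace and stop on an object; FORCE is the grip in N (left out, the last holds). Time passes only in rows, so rows that repeat a pose let the fingers close. It gives the time, the measured TCP pose, the force, the opening and the grip force at its end, in the units of the state.
- robot.observe(): the state, without advancing time (a new reading comes with each control period).
- optics.snapshot(name): name is "scene" or "top" or "wrist"; returns (picture, depth): 384x512x3 uint8, red, green, blue; 384x512 float32, mm along the optical axis (not along the pixel's ray), 0 where there is no reading.
- optics.camera_info(name): a dict with "mtx" (3x3 intrinsics, pixels), "R" (3x3) and "t" (3): a world point X has camera coordinates R X + t; the wrist camera has in their place "mount" (4x4, takes a point from camera to tool coordinates, whose origin is the TCP and whose axes are the flange's). Camera axes: x right, y down, z forward; pixel columns grow to the right and rows downward; lengths in mm; the calibration is good to about 2 mm. A picture is of the moment at which its call begins: read the wrist's pose just before it. camera_info takes no time and is no camera call.
- order.hand_in(): hands the job in; it is judged then, once.
The state is a dict: "time": time; "joint_positions": joint angles; "joint_vel": joint speeds; "effort": joint torques, N m; "eef_pos": TCP position; "orientation": TCP orientation; "force": force on the tool from outside, world axes, zero at the start; "moment": the same for the moment, N m; "opening": finger opening in mm; "gripper_force": force on a finger pad.
Only numpy, scipy, OpenCV 4.12 (cv2) and the standard library are available. Lean on these libraries where they do the work, as an engineer would, in place of code of your own. Each camera call takes 0.05 s, during which the arm holds its last target. There are 200 camera calls.

## Working session

There is one attempt and no reset: what is moved stays moved. The work goes in short steps, Python scripts to look and compute and a shell command to move; the robot and the scene stay as the last step left them, time stands still between calls to the robot, and variables do not carry over. Pictures are saved under pics/ and viewed, at most 10 in all, crops included, and the job is handed in when it is done.

```bash
mkdir -p pics && python3 - <<'E'
from cell import robot, optics
import cv2,numpy as np
s=robot.observe();print({k:s[k] for k in('time','eef_pos','orientation','opening','force')})
for n in('scene','top'):
    p,d=optics.snapshot(n);cv2.imwrite(f'pics/{n}.png',p[:,:,::-1]);np.savez(f'pics/{n}.npz',p=p,d=d)
E
```

```text
{'time': 0.0, 'eef_pos': array([ 181.95368377, -597.25393424,  230.46671863]), 'orientation': array([ 9.89075870e-01,  1.47404459e-01, -2.03717540e-04, -8.98244871e-04]), 'opening': 85.65033136348718, 'force': array([-1.12912202, -0.75729411,  0.0842244 ])}
```

View pics/scene.png

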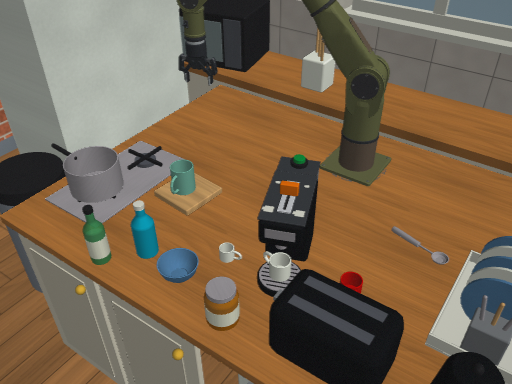

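View pics/top.png

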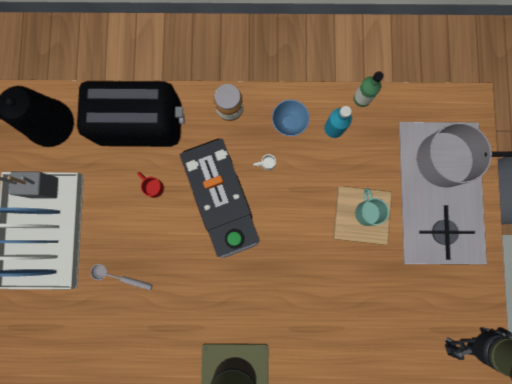

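The scene view shows the candidates for the espresso cup: a white cup on the drip tray (279,266), a smaller white cup on the counter (228,253) and a red cup (351,283). The green mug is on the board (182,177). The orange grip is mid-track at scene (290,188), top (213,183). The button is at scene (299,160), top (235,239). Next I check the cup choice in a close crop and measure.

```bash
cat > h.py <<'E'
import numpy as np,cv2
from cell import optics
def load(n):
    z=np.load(f'pics/{n}.npz');return z['p'],z['d']
def world(n,u,v,Z):
    c=optics.camera_info(n);K=np.array(c['mtx']);R=np.array(c['R']);t=np.array(c['t'])
    P=np.linalg.inv(K)@np.array([np.atleast_1d(u)*Z,np.atleast_1d(v)*Z,np.ones_like(u)*Z],float)
    return (R.T@(P-t.reshape(3,1))).T
E
python3 - <<'E'
from h import *
for n in('scene','top'):
    p,d=load(n);h=cv2.cvtColor(p,cv2.COLOR_RGB2HSV)
    for name,lo,hi,box in(('slide',(5,170,120),(16,255,255),{'scene':(265,170,320,210),'top':(190,165,235,205)}[n]),('btn',(45,150,60),(80,255,255),{'scene':(285,145,315,175),'top':(215,220,255,255)}[n])):
        m=np.zeros(d.shape,bool);x0,y0,x1,y1=box;m[y0:y1,x0:x1]=1
        m&=cv2.inRange(h,lo,hi)>0
        v,u=np.nonzero(m);P=world(n,u,v,d[v,u].astype(float));
        zt=np.percentile(P[:,2],90);T=P[abs(P[:,2]-zt)<5]
        print(n,name,len(u),zt,T.mean(0).round(1),np.ptp(T,0).round(0))
    # machine top
    P=world(n,*[a.ravel() for a in np.meshgrid(np.arange(512),np.arange(384))],d.ravel().astype(float))
    if n=='top':
        s=(abs(P[:,2]-240)<5)&(abs(P[:,0]-np.nan_to_num(P[:,0]))<1)
        m=s.reshape(d.shape).astype(np.uint8);m[:, :170]=0;m[:,270:]=0;m[:130]=0;m[262:]=0
        q=P[m.ravel()>0][:,:2].astype(np.float32);print(cv2.minAreaRect(q),len(q))
p,_=load('scene');cv2.imwrite('pics/crop.png',cv2.resize(p[140:300,200:370,::-1],None,fx=3.5,fy=3.5,interpolation=cv2.INTER_CUBIC))
E
```

```text
scene slide 399 281.8691405044218 [574.6  52.3 281.2] [33. 50. 10.]
scene btn 92 264.5036616293053 [429.9  -3.2 263.2] [36. 32.  7.]
top slide 129 284.3926528588119 [569.8  47.  282.2] [29. 46.  7.]
top btn 2 262.4709055372093 [436.4 -17.4 261.4] [10. 13.  3.]
((537.508056640625, 33.595428466796875), (297.8722839355469, 124.9005126953125), 20.993526458740234) 4211
```

View pics/crop.png

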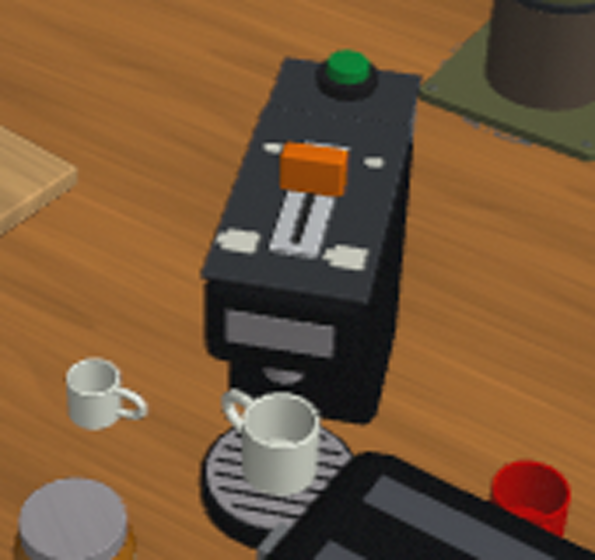

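The crop shows the larger white cup standing on the tray under the spout, at crop (280,440). The smaller white cup at (95,395) is the decoy, and the red one is excluded. So the slide must go to the rear stop, about 36 mm from here. Machine origin is about (539,36), front direction about 20.7°. I lift and travel to in front of the grip.

```bash
python3 -m jog '[{"xyz":[0,0,-0.04],"roll":0,"gripper":0},{"xyz":[0,0,-0.08],"roll":0,"gripper":0},{"xyz":[0,0,-0.119],"roll":0,"gripper":0},{"xyz":[0.3,-0.25,-0.119],"roll":-0.065,"gripper":0},{"xyz":[0.3,-0.25,-0.119],"roll":-0.065,"gripper":0},{"xyz":[0.3,-0.25,-0.119],"roll":-0.065,"gripper":0},{"xyz":[0.3,-0.25,-0.119],"roll":-0.065,"gripper":0},{"xyz":[0.3,-0.25,-0.119],"roll":-0.065,"gripper":0},{"xyz":[0.3,-0.25,-0.119],"roll":-0.065,"gripper":0},{"xyz":[0.3,-0.25,-0.119],"roll":-0.065,"gripper":0},{"xyz":[0.3,-0.25,-0.119],"roll":-0.065,"gripper":0},{"xyz":[0.3,-0.25,-0.119],"roll":-0.065,"gripper":0}]' 40
```

```text
time: 1.1
eef_pos: [388.2, -282.3, 350.2]
orientation: [0.984, 0.179, -0.0, -0.0]
force: [0.3, 0.2, -0.3]
opening: -0.2
gripper_force: 0.0
```

```bash
python3 -m jog '[{"xyz":[0.333,-0.245,0],"roll":0,"gripper":0},{"xyz":[0.333,-0.245,0],"roll":0,"gripper":0},{"xyz":[0.333,-0.245,0],"roll":0,"gripper":0},{"xyz":[0.333,-0.245,0],"roll":0,"gripper":0},{"xyz":[0.333,-0.245,0],"roll":0,"gripper":0},{"xyz":[0.333,-0.245,0],"roll":0,"gripper":0},{"xyz":[0.333,-0.245,0],"roll":0,"gripper":0},{"xyz":[0.333,-0.245,0],"roll":0,"gripper":0},{"xyz":[0.333,-0.245,0],"roll":0,"gripper":0},{"xyz":[0.333,-0.245,0],"roll":0,"gripper":0},{"xyz":[0.333,-0.245,0],"roll":0,"gripper":0},{"xyz":[0.333,-0.245,0],"roll":0,"gripper":0}]'
python3 - <<'E'
from h import *
from cell import robot
from scipy.spatial.transform import Rotation as Ro
s=robot.observe();p,d=optics.snapshot('wrist');c=optics.camera_info('wrist')
K=np.array(c['mtx']);M=np.array(c['mount']);R=Ro.from_quat(s['orientation']).as_matrix()
print(s['time'],s['eef_pos'],s['force'],M.round(2).tolist())
h=cv2.cvtColor(p,cv2.COLOR_RGB2HSV)
for lo,hi in(((5,170,120),(16,255,255)),((45,120,40),(80,255,255))):
    v,u=np.nonzero((cv2.inRange(h,lo,hi)>0)&(d>0));Z=d[v,u].astype(float)
    P=np.linalg.inv(K)@np.array([u*Z,v*Z,Z]);W=(R@(M[:3,:3]@P+M[:3,3:])).T+s['eef_pos']
    if len(W):
        W=W[(W[:,2]>240)&(W[:,2]<300)]
        if len(W): zt=np.percentile(W[:,2],80);T=W[abs(W[:,2]-zt)<4];print(len(T),T.mean(0),T.min(0),T.max(0))
cv2.imwrite('pics/w1.png',p[:,:,::-1])
E
```

```text
time: 2.1
eef_pos: [612.9, 65.7, 349.2]
orientation: [0.983, 0.182, -0.001, -0.001]
force: [-0.3, -0.2, -0.0]
opening: -0.4
gripper_force: 0.0
2.1 [612.89204122  65.69447142 349.18234382] [-0.28509289 -0.18663319 -0.04867182] [[-0.0, -0.97, -0.26, 66.27], [1.0, -0.0, -0.0, -0.3], [0.0, -0.26, 0.97, -143.45], [0.0, 0.0, 0.0, 1.0]]
4 [587.39989049  30.30930779 271.17783261] [586.99495247  30.16362432 268.61977701] [587.84615379  30.46196261 275.90391846]
```

View pics/w1.png

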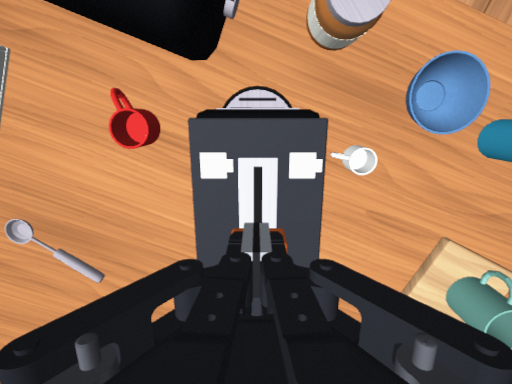

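The wrist view shows the tool centred over the track (track centre column about 258), with the grip's front edge just behind the fingers at (258,232). Fingers have about 20 mm clearance. I descend and push rearward.

```bash
python3 -m jog '[{"xyz":[0,0,0.03],"roll":0,"gripper":0},{"xyz":[0,0,0.06],"roll":0,"gripper":0},{"xyz":[0,0,0.085],"roll":0,"gripper":0},{"xyz":[0,0,0.085],"roll":0,"gripper":0},{"xyz":[-0.015,0,0.085],"roll":0,"gripper":0},{"xyz":[-0.025,0,0.085],"roll":0,"gripper":0},{"xyz":[-0.03,0,0.085],"roll":0,"gripper":0},{"xyz":[-0.035,0,0.085],"roll":0,"gripper":0},{"xyz":[-0.04,0,0.085],"roll":0,"gripper":0},{"xyz":[-0.045,0,0.085],"roll":0,"gripper":0},{"xyz":[-0.05,0,0.085],"roll":0,"gripper":0},{"xyz":[-0.05,0,0.085],"roll":0,"gripper":0}]'
```

```text
time: 3.15
eef_pos: [565.3, 44.4, 265.7]
orientation: [0.984, 0.179, -0.0, 0.0]
force: [-0.1, 0.2, -0.6]
opening: -0.1
gripper_force: 0.2
```

```bash
python3 -m jog '[{"xyz":[-0.002,0,0],"roll":0,"gripper":0},{"xyz":[-0.004,0,0],"roll":0,"gripper":0}]'; python3 -m jog '[{"xyz":[-0.002,0,0],"roll":0,"gripper":0},{"xyz":[-0.004,0,0],"roll":0,"gripper":0}]'; python3 - <<'E'
from h import *
for n in('scene','top'):
    p,d=optics.snapshot(n);np.savez(f'pics/{n}2.npz',p=p,d=d)
    h=cv2.cvtColor(p,cv2.COLOR_RGB2HSV);m=cv2.inRange(h,(5,170,120),(16,255,255))>0
    k=np.zeros_like(m);x0,y0,x1,y1={'scene':(265,150,320,210),'top':(190,165,245,225)}[n];k[y0:y1,x0:x1]=1
    v,u=np.nonzero(m&k);P=world(n,u,v,d[v,u].astype(float));print(n,len(u),P.mean(0),np.median(P,0))
E
```

```text
time: 3.32
eef_pos: [562.6, 43.7, 265.4]
orientation: [0.984, 0.18, 0.0, -0.0]
force: [2.4, -0.8, 2.2]
opening: -0.2
gripper_force: 1.0
time: 3.48
eef_pos: [558.7, 42.2, 265.3]
orientation: [0.984, 0.18, 0.0, -0.0]
force: [1.7, 0.4, 2.2]
opening: -0.4
gripper_force: 1.1
scene 424 [ 264.21032651 -131.51651491   61.91921679] [ 2.34658421e+02 -1.69868909e+02 -1.55866894e-01]
top 0 [nan nan nan] [nan nan nan]<stdin>:6: RuntimeWarning: Mean of empty slice.
  ret = um.true_divide(
  return _methods._mean(a, axis=axis, dtype=dtype,
```

```bash
for i in 1; do python3 -m jog '[{"xyz":[-0.002,0,0],"roll":0,"gripper":0},{"xyz":[-0.003,0,0],"roll":0,"gripper":0}]'; done
```

```text
time: 3.75
eef_pos: [556.0, 41.3, 265.3]
orientation: [0.984, 0.18, 0.0, -0.0]
force: [4.4, 1.4, -1.7]
opening: -0.1
gripper_force: 2.2
```

```bash
python3 -m jog '[{"xyz":[-0.002,0,0],"roll":0,"gripper":0},{"xyz":[-0.003,0,0],"roll":0,"gripper":0}]'
```

```text
time: 3.92
eef_pos: [555.9, 41.3, 265.5]
orientation: [0.984, 0.18, 0.004, -0.001]
force: [10.6, 3.1, -6.6]
opening: -0.1
gripper_force: 5.4
```

At 11 N with no motion, the slide is on its stop. I back off, rise, and move over towards the button.

```bash
python3 -m jog '[{"xyz":[0.01,0,0],"roll":0,"gripper":0},{"xyz":[0.02,0,-0.01],"roll":0,"gripper":0},{"xyz":[0.02,0,-0.04],"roll":0,"gripper":0},{"xyz":[0.02,0,-0.07],"roll":0,"gripper":0},{"xyz":[0.02,0,-0.09],"roll":0,"gripper":0},{"xyz":[-0.01,0,-0.09],"roll":0,"gripper":0},{"xyz":[-0.045,0,-0.09],"roll":0,"gripper":0},{"xyz":[-0.08,0,-0.09],"roll":0,"gripper":0},{"xyz":[-0.115,0,-0.09],"roll":0,"gripper":0},{"xyz":[-0.135,0,-0.09],"roll":0,"gripper":0},{"xyz":[-0.135,0,-0.09],"roll":0,"gripper":0},{"xyz":[-0.135,0,-0.09],"roll":0,"gripper":0}]'
python3 - <<'E'
from h import *
from cell import robot
from scipy.spatial.transform import Rotation as Ro
for n in('scene',):
    p,d=optics.snapshot(n);np.savez(f'pics/{n}3.npz',p=p,d=d)
    cv2.imwrite('pics/s3.png',cv2.resize(p[110:260,210:360,::-1],None,fx=2.6,fy=2.6,interpolation=cv2.INTER_CUBIC))
s=robot.observe();p,d=optics.snapshot('wrist');print(s['eef_pos'])
c=optics.camera_info('wrist');K=np.array(c['mtx']);M=np.array(c['mount']);R=Ro.from_quat(s['orientation']).as_matrix()
h=cv2.cvtColor(p,cv2.COLOR_RGB2HSV);v,u=np.nonzero((cv2.inRange(h,(5,170,120),(16,255,255))>0)&(d>0));Z=d[v,u].astype(float)
P=np.linalg.inv(K)@np.array([u*Z,v*Z,Z]);W=(R@(M[:3,:3]@P+M[:3,3:])).T+s['eef_pos']
T=W[abs(W[:,2]-283)<4];print(len(T),T.mean(0),cv2.minAreaRect(T[:,:2].astype(np.float32)))
g=cv2.imread('pics/s3.png');w=cv2.resize(p[:,:,::-1],(400,300));g=cv2.resize(g,(400,400));o=np.zeros((400,800,3),np.uint8);o[:,:400]=g;o[:300,400:]=w;cv2.imwrite('pics/c3.png',o)
E
```

```text
time: 4.92
eef_pos: [425.1, -8.3, 355.2]
orientation: [0.984, 0.179, -0.001, 0.0]
force: [-0.4, 0.4, 0.3]
opening: -0.3
gripper_force: 0.0
[426.48846548  -7.69571711 355.31632483]
2038 [535.25791449  35.26141817 283.37782734] ((535.8434448242188, 35.68846893310547), (19.754196166992188, 49.06638717651367), 20.883777618408203)
```

View pics/c3.png

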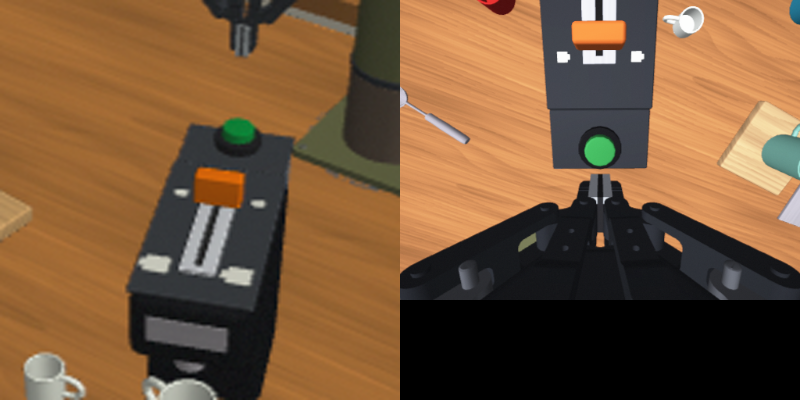

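The left panel shows the grip at the rear of its track (220,187). The wrist panel shows the button unobstructed at (599,150), in full frame about (255,192). I measure the button and its distance to the grip.

```bash
python3 - <<'E'
from h import *
from cell import robot
from scipy.spatial.transform import Rotation as Ro
s=robot.observe();p,d=optics.snapshot('wrist')
c=optics.camera_info('wrist');K=np.array(c['mtx']);M=np.array(c['mount']);R=Ro.from_quat(s['orientation']).as_matrix()
h=cv2.cvtColor(p,cv2.COLOR_RGB2HSV);m=(cv2.inRange(h,(45,120,60),(80,255,255))>0)&(d>0);m[:150]=0;m[:,:220]=0;m[:,290:]=0
v,u=np.nonzero(m);Z=d[v,u].astype(float)
P=np.linalg.inv(K)@np.array([u*Z,v*Z,Z]);W=(R@(M[:3,:3]@P+M[:3,3:])).T+s['eef_pos']
zt=np.percentile(W[:,2],70);T=W[abs(W[:,2]-zt)<3]
b=cv2.minEnclosingCircle(T[:,:2].astype(np.float32));print(zt,T.mean(0),b,np.hypot(*(np.array(b[0])-[535.8,35.7])),s['eef_pos'])
E
```

```text
265.0244971721082 [426.65683687  -6.03366281 264.65546662] ((426.17034912109375, -6.2086262702941895), 17.7827091217041) 117.3669174328697 [427.13858557  -7.32058462 355.26590456]
```

Button is at (426,-6,265) and the grip distance is 117.4 mm, against 118 expected at the rear stop. The TCP is above the button, so I press.

```bash
python3 -m jog '[{"xyz":[0,0,0.03],"roll":0,"gripper":0},{"xyz":[0,0,0.06],"roll":0,"gripper":0},{"xyz":[0,0,0.08],"roll":0,"gripper":0},{"xyz":[0,0,0.088],"roll":0,"gripper":0},{"xyz":[0,0,0.092],"roll":0,"gripper":0},{"xyz":[0,0,0.095],"roll":0,"gripper":0},{"xyz":[0,0,0.097],"roll":0,"gripper":0},{"xyz":[0,0,0.098],"roll":0,"gripper":0},{"xyz":[0,0,0.098],"roll":0,"gripper":0}]'
```

```text
time: 5.82
eef_pos: [426.9, -7.3, 257.9]
orientation: [0.984, 0.18, 0.001, 0.0]
force: [-2.5, 1.1, 3.8]
opening: -0.0
gripper_force: 2.0
```

Pressed about 7 mm at 3.8 N. I go a little further until the force shows it bottomed.

```bash
python3 -m jog '[{"xyz":[0,0,0.002],"roll":0,"gripper":0},{"xyz":[0,0,0.003],"roll":0,"gripper":0},{"xyz":[0,0,0.003],"roll":0,"gripper":0}]'
```

```text
time: 6.07
eef_pos: [427.2, -7.4, 255.8]
orientation: [0.984, 0.179, 0.001, 0.0]
force: [-5.5, 1.3, 16.6]
opening: -0.1
gripper_force: 8.4
```

Bottomed out at 16.6 N. I release and retreat, then check.

```bash
python3 -m jog '[{"xyz":[0,0,-0.01],"roll":0,"gripper":0},{"xyz":[0,0,-0.04],"roll":0,"gripper":0},{"xyz":[0,0,-0.07],"roll":0,"gripper":0},{"xyz":[0,0,-0.1],"roll":0,"gripper":0},{"xyz":[0,0,-0.1],"roll":0,"gripper":0},{"xyz":[0,0,-0.1],"roll":0,"gripper":0}]'
python3 - <<'E'
from h import *
p,d=optics.snapshot('scene');cv2.imwrite('pics/end.png',p[:,:,::-1])
h=cv2.cvtColor(p,cv2.COLOR_RGB2HSV)
for lo,hi,b in(((5,170,120),(16,255,255),(265,150,320,210)),((45,150,60),(80,255,255),(285,145,315,175))):
    x0,y0,x1,y1=b;m=np.zeros(d.shape,bool);m[y0:y1,x0:x1]=1;v,u=np.nonzero(m&(cv2.inRange(h,lo,hi)>0))
    P=world('scene',u,v,d[v,u].astype(float));z=np.percentile(P[:,2],90);print(z,P[abs(P[:,2]-z)<5].mean(0))
E
```

```text
time: 6.57
eef_pos: [428.4, -7.9, 355.9]
orientation: [0.984, 0.179, 0.003, 0.001]
force: [0.1, -0.5, -1.2]
opening: 0.2
gripper_force: 0.0
278.5746532529614 [539.83853465  40.06514643 279.90658293]
264.67218926916576 [429.86759823  -3.24864695 262.73052483]
```

View pics/end.png

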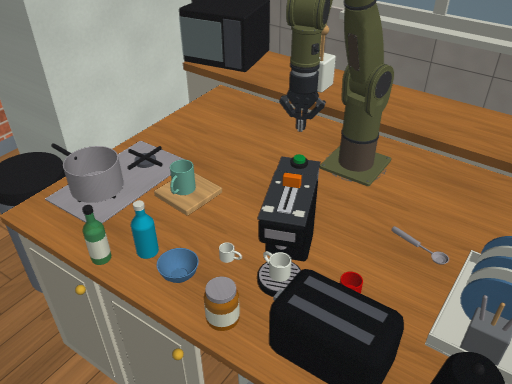

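The final view shows the slide at the rear (292,181), the button up (299,160), both cups unmoved at (279,266) and (182,177), and the gripper clear of everything.

```bash
python3 -c "
from cell import order
print(order.hand_in())"
```

```text
the job is handed in; nothing more can be done
None
```

The espresso cup was under the spout, so I pushed the slide to the rear stop, pressed the brew button right down and let it come back up, left both cups untouched, and handed the job in at about 7 s (no verdict was returned).

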